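# Find the concealed catch of the parts case and spring its lid

## Task

The yellow lid of the purple parts case is held shut by a concealed push catch: a flush square plate of the same colour, slightly recessed somewhere along the flat panel in front of the lid. Feel along the panel with the fingertips to find the plate that gives, press it in until the lid springs up by itself, then let the catch come back out and take the hand away. Do not lift or push the lid, pick nothing up, and leave the things on and around the case where they are.

Things in the scene. Friction and masses are not known exactly. Their poses are not given: they have to be found in the camera images.
- case: Purple steel box bolted to the bench, 280 mm deep (x) x 380 mm wide (y) x 100 mm high. Origin under its centre on the bench; x points from the panel towards the lid, y to the left seen from the robot, z up.
- panel (a point): Centre of the exposed flat panel, on its surface, 98 mm above the bench; axes as the case. It is 70 mm in x, 160 mm in y, 2 mm below the rim and cheeks around it, and rigid but for the catch plate: 46 x 46 mm in a 49 x 49 mm opening, face 2 mm below the panel, centred at x = 0 and at an unknown y from -55 to +55 mm. The lid's front edge is at x = +54 mm.
- catch (a joint): How far the catch plate is pushed straight down (m): 0 out, 0.006 fully in (its face then 8 mm below the panel). Sprung: gives from about 2 N, about 5 N fully in; it frees the lid at about 3.5 mm and springs back when let go.
- lid: Yellow flat lid, 160 (x) x 334 (y) x 6 mm, its top level with the case rim when shut. Origin on its hinge line at the back (215 mm beyond the panel centre in x, 96 mm above the table); x away from the robot, z normal to the lid. Latched shut, z is vertical; once freed its own spring lifts the front edge 50 to 55 mm, to 0.35 rad, and keeps it there.
- bearing_mid (a point): Loose steel bearing ring, 52 mm across, 18 mm high, on the case's left cheek (+y); point at its centre.
- tin_mid (a point): Loose small tin, 38 mm across, 40 mm high, on the case's right cheek (-y); point at its centre.
- red_bin_mid (a point): Loose red open bin, 160 x 110 x 70 mm, on the bench to the left; point at its centre.
- crate_mid (a point): Loose cyan slatted crate, 150 x 110 x 80 mm, on the bench to the right; point at its centre.
- carton_mid (a point): Loose cardboard carton, 130 x 100 x 90 mm, on the bench to the right; point at its centre.
- filter_mid (a point): Loose black and yellow oil filter can, 76 mm across, 100 mm high, on the bench to the left; point at its centre.

How it is judged:
By the outcome, as a careful person would: the job done as asked, in the order asked, and still so for the second after the job is handed in, with the robot touching nothing.
It also fails if it takes over 38 s, if anything falls off the work surface, if the arm or the gripper's body presses on something with over 40 N, if the wrist force passes 120 N, or if a joint passes its speed limit or range.

## Robot

A 6-joint arm with a two-finger parallel gripper is mounted at the origin on the work surface. World frame = base frame: x ahead of the robot, y to its left, z up, the work surface at z = 0. Lengths are in m, angles in rad, forces in N, time in s.
With the tool pointing down it reaches from about 0.3 to 0.775 m from the base axis. Payload 14.6 kg.
Tool frame: the origin (TCP) lies at the very end of the fingers, on their centre line; the grasp point (between the pads) lies 19 mm behind it; z points along the fingers, y is the line along which they close (so a half turn about z gives the same grasp; the last joint's range is limited). The gripper opens to 94 mm and grips with 3 to 60 N. Pads are 16 mm wide; open, the fingers measure 119 mm over their backs; the gripper's body (75 mm by 177 mm) begins 78 mm behind the grasp point.
Start: joints at [1.109, 0.3, 1.521, -0, 1.321, -0.067], TCP at [0.212, 0.508, 0.183] pointing down, gripper open.
Joint ranges: [-3.03, 3.03], [-0.79, 2.21], [0.23, 2.52], [-1.04, 4.18], [0, 3.07], [-2.55, 2.55]. Speed limits (rad/s): [2.22, 2.22, 2.57, 3.14, 3.14, 3.14].

## Interface

Orientations are given as a rotation vector (axis times angle).
In Python, from rig import robot gives the robot as it stands.
- The arm moves only by the shell command python3 -m pendant 'ROWS' [OPENING]. ROWS is a JSON object of lists of equal length, an entry for each row: "delta_pos": the shift along the tool's x, y, z in m, a list of three; "rotation": the turn, a rotation vector about the tool's x, y, z in degrees, a list of three. In form: {"delta_pos": [[tx, ty, tz], ...], "rotation": [[rx, ry, rz], ...]}. A call has 1 to 5 rows; each row shifts and turns the commanded pose from where the row before left it, along the tool's axes as they then stand; what a row does not reach is not made up. A row lasts 1/10 s, in which the tool goes at most 50 mm and 8.59 degrees, less where a joint would pass 70% of its speed; a pose out of reach is approached as far as the arm can. A call is refused whole if a number of a shift passes 0.05 or a number of a turn 8.59, either way. A call with a gripper value outside its range is refused whole. OPENING is the closure, from -1 (fully open) to 1 (shut), so that 0 is half open, set as the call begins (- or left out, the last holds). The fingers move at their own pace and stop on an object; the grip force is fixed at half the most. Time passes only in rows, so rows that do not move let the fingers close. It gives the time, the measured TCP pose, the force, the opening and the grip force at its end, in the units of the state.
- robot.state(): the state, without advancing time (a new reading comes with each control period).
- robot.get_image(name): name is "side" or "top" or "wrist"; returns a dict with "img" (420x560x3 uint8, red, green, blue), "K" (3x3 intrinsics, pixels), "position" and "rotation" of the camera in the world. Camera axes: x right, y down, z forward; pixel columns grow to the right and rows downward; lengths in m; the calibration is good to about 2 mm. A picture is of the moment at which its call begins. There is no depth.
- robot.job_done(): hands the job in; it is judged then, once.
Trained networks look in the newest picture that a camera, given by its name, has taken for a name from the list of things; names that differ only in an ending like _2 or _b are one class to them, and where a whole thing is asked for, a point or a joint stands for the part that bears it (a point fixed in the world has none). Each returns a list of dicts, best first, with "p" (0 to 1); they miss things now and then, are a little off and sometimes report something else, mostly with a low value. They report only what shows in the picture. A call takes as long as a camera call.
- robot.outline_of(name, camera): "pixels" (420x560 bool, what is visible of it) and "bbox" ([left, top, right, bottom] in pixels, round what is visible of it).
The state is a dict: "t": time; "joints": joint angles; "dq": joint speeds; "joint_efforts": joint torques, N m; "tcp_pos": TCP position; "ee_rot": TCP orientation; "ft_force": force on the tool from outside, world axes, zero at the start; "ft_torque": the same for the moment, N m; "finger_gap": opening from 0.0 (shut) to 1.0 (fully open); "grip_force": force on a finger pad.
Only numpy, scipy, OpenCV 4.12 (cv2) and the standard library are available. Lean on these libraries where they do the work, as an engineer would, in place of code of your own. Each camera call takes 0.05 s, during which the arm holds its last target. There are 200 camera calls.

## Working session

There is one attempt and no reset: what is moved stays moved. The work goes in short steps, Python scripts to look and compute and a shell command to move; the robot and the scene stay as the last step left them, time stands still between calls to the robot, and variables do not carry over. Pictures are saved under pics/ and viewed, at most 10 in all, crops included, and the job is handed in when it is done.

```bash
mkdir -p pics
cat > h.py <<'E'
import numpy as np,cv2
from rig import robot
def snap(c,f=None):
    d=robot.get_image(c)
    if f: cv2.imwrite('pics/'+f,d['img'][:,:,::-1])
    return d
def ray(d,u,v,z):
    K=np.array(d['K']);R=np.array(d['rotation']);p=np.array(d['position'])
    if R.shape!=(3,3): R=cv2.Rodrigues(R)[0]
    r=R@np.linalg.inv(K)@[u,v,1.]
    return p+r*(z-p[2])/r[2]
E
python3 - <<'E'
from h import *
d=snap('top','top1.png');print(d['position'],d['rotation'])
for n,z in [('case',.1),('lid',.1),('panel',.098),('catch',.096),('bearing_mid',.118),('tin_mid',.14)]:
    for o in robot.outline_of(n,'top')[:1]:
        m=o['pixels'].astype(np.uint8)
        r=cv2.minAreaRect(np.argwhere(m)[:,::-1].astype(np.float32))
        print(n,o['p'],o['bbox'],r,[ray(d,u,v,z).round(3).tolist() for u,v in cv2.boxPoints(r)], ray(d,*r[0],z).round(3))
snap('side','side1.png')
print(robot.state())
E
```

```text
[0.3720575  0.02221924 1.35360579] [-2.13598253  2.15348595 -0.19996217]
case 0.68 [196.0, 142.6, 343.9, 273.1] ((270.1167907714844, 208.18771362304688), (131.77142333984375, 96.9568099975586), 16.927513122558594) [[0.51, 0.264, 0.1], [0.788, 0.187, 0.1], [0.669, -0.188, 0.1], [0.397, -0.098, 0.1]] [0.588 0.041 0.1  ]
lid 0.92 [217.0, 155.3, 334.5, 231.6] ((275.6279602050781, 191.43768310546875), (113.58173370361328, 53.73833465576172), 17.393321990966797) [[0.613, 0.207, 0.1], [0.769, 0.162, 0.1], [0.664, -0.16, 0.1], [0.511, -0.108, 0.1]] [0.638 0.025 0.1  ]
panel 0.83 [192.9, 144.5, 344.4, 272.5] ((270.52099609375, 208.24310302734375), (131.83580017089844, 96.44143676757812), 17.318937301635742) [[0.512, 0.264, 0.098], [0.789, 0.185, 0.098], [0.667, -0.19, 0.098], [0.397, -0.098, 0.098]] [0.589 0.04  0.098]
catch 0.59 [234.8, 219.1, 253.4, 236.6] ((245.00001525878906, 229.00001525878906), (16.4438419342041, 16.443843841552734), 18.434947967529297) [[0.513, 0.145, 0.096], [0.559, 0.13, 0.096], [0.543, 0.084, 0.096], [0.498, 0.099, 0.096]] [0.528 0.115 0.096]
bearing_mid 0.62 [205.2
[... 337 characters left out ...]
4]] [ 0.486 -0.089  0.14 ]
{'t': 0.4, 'joints': array([ 1.10940404e+00,  2.99956978e-01,  1.52106285e+00,  3.27970756e-06,
        1.32067278e+00, -6.66372387e-02]), 'dq': array([ 0.00096672, -0.00247654, -0.0027104 ,  0.00127243, -0.0006592 ,
       -0.00055973]), 'joint_efforts': array([ 4.61520085e-04, -5.31196976e+01, -3.52604663e+01,  7.09235366e-02,
        2.18402850e-02, -1.80790465e-05]), 'tcp_pos': array([0.21152665, 0.50766263, 0.1826877 ]), 'ee_rot': array([-6.16056977e-01, -3.08056732e+00,  1.50251264e-04]), 'ft_force': array([-0.45151474,  0.87450074,  0.56950346]), 'ft_torque': array([-0.06675854,  0.05941731, -0.0189038 ]), 'grip_force': 0.0, 'finger_gap': 0.9973188255093407}
```

View pics/top1.png

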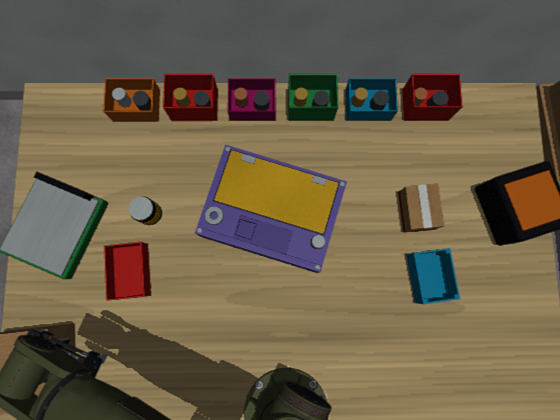

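View pics/side1.png

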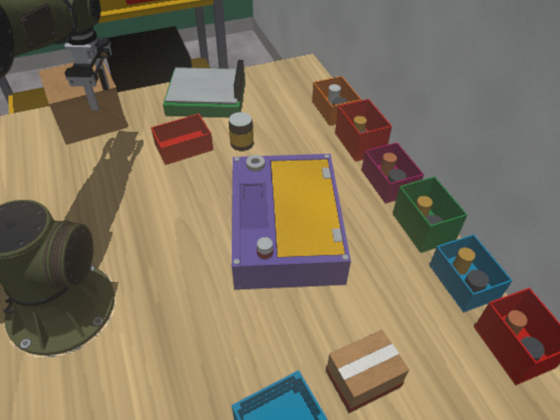

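The top view shows the catch square at about (245,229), at the left end of the panel. The network agrees, giving world (0.528, 0.115) and panel y≈+52 mm. I'll move above it at safe height with the fingers shut.

```bash
python3 -m pendant '{"delta_pos":[[-0.01,-0.005,0],[-0.02,-0.011,0],[-0.029,-0.016,0],[-0.029,-0.016,0],[-0.029,-0.016,0]],"rotation":[[0,0,0],[0,0,0],[0,0,0],[0,0,0],[0,0,0]]}' 1
python3 -m pendant '{"delta_pos":[[-0.029,-0.016,0],[-0.029,-0.016,0],[-0.029,-0.016,0],[-0.029,-0.016,0],[-0.029,-0.016,0]],"rotation":[[0,0,0],[0,0,0],[0,0,0],[0,0,0],[0,0,0]]}'
python3 -m pendant '{"delta_pos":[[-0.029,-0.016,0],[-0.029,-0.016,0],[-0.02,-0.011,0],[-0.01,-0.005,0],[0,0,0]],"rotation":[[0,0,0],[0,0,0],[0,0,0],[0,0,0],[0,0,0]]}'
cat > w.py <<'E'
from h import *
import sys
d=snap('wrist',sys.argv[1])
for n,z in [('lid',.1),('catch',.096)]:
    for o in robot.outline_of(n,'wrist')[:2]:
        m=o['pixels'].astype(np.uint8)
        r=cv2.minAreaRect(np.argwhere(m)[:,::-1].astype(np.float32))
        print(n,o['p'],o['bbox'],[ray(d,u,v,z).round(4).tolist() for u,v in cv2.boxPoints(r)], ray(d,*r[0],z).round(4))
s=robot.state();print(s['tcp_pos'],cv2.Rodrigues(s['ee_rot'])[0].round(3),s['ft_force'],s['finger_gap'])
E
python3 w.py w1.png
```

```text
t: 0.9
tcp_pos: [0.2958, 0.402, 0.1828]
ee_rot: [0.616, 3.08, 0.0]
ft_force: [0.9, 0.4, -0.9]
finger_gap: 0.608
grip_force: 0.0
t: 1.4
tcp_pos: [0.3988, 0.2722, 0.1829]
ee_rot: [0.616, 3.08, 0.0]
ft_force: [-0.1, 0.9, -0.5]
finger_gap: 0.183
grip_force: 0.0
t: 1.9
tcp_pos: [0.4612, 0.1949, 0.1826]
ee_rot: [-0.619, -3.08, 0.0]
ft_force: [-1.4, 1.1, -0.6]
finger_gap: 0.004
grip_force: 0.0
lid 0.81 [51.9, 344.8, 283.3, 380.5] [[0.503, -0.0966, 0.1], [0.6001, 0.1409, 0.1], [0.6466, 0.1219, 0.1], [0.5459, -0.1246, 0.1]] [0.5736 0.0108 0.1   ]
catch 0.63 [210.7, 272.7, 251.9, 278.2] [[0.4977, 0.1008, 0.096], [0.5122, 0.1402, 0.096], [0.5172, 0.1382, 0.096], [0.5027, 0.0986, 0.096]] [0.5074 0.1194 0.096 ]
[0.46023758 0.19646553 0.18276058] [[-0.923  0.384 -0.   ]
 [ 0.384  0.923  0.   ]
 [ 0.     0.    -1.   ]] [-0.07399717  0.23442429 -0.70499573] 0.007827750442952865
```

View pics/w1.png

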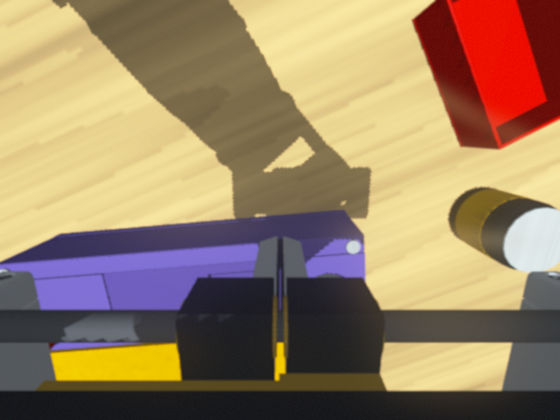

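The wrist view shows the near corner of the catch at (210,273), about world (0.498, 0.100), which matches the top view. Next I'll go over the centre (0.528, 0.115), turn 5°, and descend.

```bash
python3 -m pendant '{"delta_pos":[[-0.014,-0.007,0],[-0.02,-0.0105,0],[-0.02,-0.0105,0],[-0.02,-0.0105,0],[-0.02,-0.0105,0]],"rotation":[[0,0,0],[0,0,0],[0,0,0],[0,0,0],[0,0,0]]}'
python3 -m pendant '{"delta_pos":[[0,0,0],[0,0,0.015],[0,0,0.02],[0,0,0.015],[0,0,0]],"rotation":[[0,0,-2.5],[0,0,-2.5],[0,0,0],[0,0,0],[0,0,0]]}'
python3 -m pendant '{"delta_pos":[[0,0,0],[0,0,0]],"rotation":[[0,0,0],[0,0,0]]}'
python3 - <<'E'
from h import *
s=robot.state();p=s['tcp_pos'];R=cv2.Rodrigues(s['ee_rot'])[0];print(p,R.round(3),s['ft_force'],s['finger_gap'])
print(R.T@(np.array([.5275,.115,p[2]])-p))
im=[]
for c in ('side','top'):
    d=snap(c);K=np.array(d['K']);Rc=cv2.Rodrigues(np.array(d['rotation']))[0] if np.array(d['rotation']).shape!=(3,3) else np.array(d['rotation'])
    a=[]
    for q in [p,[.5275,.115,.096]]:
        x=K@Rc.T@(np.array(q)-d['position']);a.append((x[:2]/x[2]).round(1))
    print(c,a);u,v=a[0].astype(int)
    im.append(cv2.resize(d['img'][max(v-50,0):max(v-50,0)+100,u-50:u+50],(400,400),interpolation=2))
cv2.imwrite('pics/c1.png',np.hstack(im)[:,:,::-1])
E
```

```text
t: 2.55
tcp_pos: [0.5294, 0.1136, 0.1828]
ee_rot: [0.615, 3.081, -0.0]
ft_force: [-0.3, -0.3, 0.6]
finger_gap: 0.005
grip_force: 0.0
t: 3.05
tcp_pos: [0.5279, 0.1142, 0.1309]
ee_rot: [-0.48, -3.102, 0.002]
ft_force: [-0.4, 0.3, 0.5]
finger_gap: 0.008
grip_force: 0.0
t: 3.25
tcp_pos: [0.5292, 0.1145, 0.1338]
ee_rot: [0.481, 3.103, 0.001]
ft_force: [0.4, 0.2, 0.4]
finger_gap: 0.002
grip_force: 0.0
[0.529206   0.11452111 0.13375979] [[-0.953  0.302  0.001]
 [ 0.302  0.953  0.   ]
 [-0.001  0.001 -1.   ]] [0.39727823 0.23236282 0.38977815] 0.002258172946182016
[ 1.77093409e-03 -5.95587531e-05 -2.38092027e-06]
side [array([253.5, 179.8]), array([253.3, 189.9])]
top [array([244.1, 227. ]), array([244.9, 229.2])]
```

View pics/c1.png

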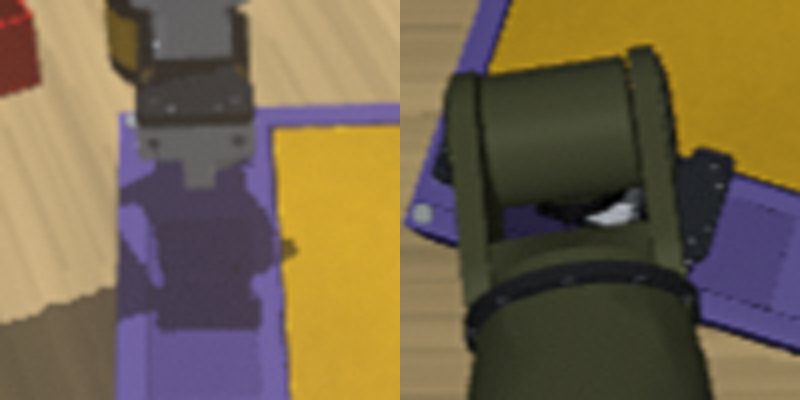

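The side view shows the closed tips centred over the catch area at (253,180), clear of the lid and the bearing. I'll descend to near the plate and feel for it.

```bash
python3 -m pendant '{"delta_pos":[[0.001,0,0.012],[0,0,0.012],[0,0,0.006],[0,0,0.002],[0,0,0]],"rotation":[[0,0,0],[0,0,0],[0,0,0],[0,0,0],[0,0,0]]}'
for i in 1 2 3; do python3 -m pendant '{"delta_pos":[[0,0,0.001],[0,0,0],[0,0,0]],"rotation":[[0,0,0],[0,0,0],[0,0,0]]}' | grep -E 'tcp|force'; done
```

```text
t: 3.85
tcp_pos: [0.5276, 0.1147, 0.1003]
ee_rot: [-0.481, -3.104, 0.0]
ft_force: [0.0, 0.7, 0.3]
finger_gap: 0.009
grip_force: 0.0
tcp_pos: [0.5279, 0.1148, 0.1]
ft_force: [0.3, 0.3, 0.2]
grip_force: 0.0
tcp_pos: [0.5277, 0.1148, 0.0988]
ft_force: [-0.1, 0.2, -0.5]
grip_force: 0.0
tcp_pos: [0.5277, 0.1147, 0.0977]
ft_force: [0.6, -0.4, -0.1]
grip_force: 0.0
```

```bash
for i in 1 2 3 4; do python3 -m pendant '{"delta_pos":[[0,0,0.001],[0,0,0],[0,0,0]],"rotation":[[0,0,0],[0,0,0],[0,0,0]]}' | grep -E 'tcp|ft_force'; done
```

```text
tcp_pos: [0.5277, 0.1148, 0.0967]
ft_force: [-0.6, -0.4, 0.9]
tcp_pos: [0.5277, 0.1147, 0.0957]
ft_force: [-0.5, 0.0, -0.4]
tcp_pos: [0.5277, 0.1148, 0.0947]
ft_force: [0.4, 0.1, -0.7]
tcp_pos: [0.5277, 0.1147, 0.0937]
ft_force: [0.6, -0.5, -0.5]
```

```bash
for i in 1 2 3; do python3 -m pendant '{"delta_pos":[[0,0,0.001],[0,0,0],[0,0,0]],"rotation":[[0,0,0],[0,0,0],[0,0,0]]}' | grep -E 'tcp|ft_force'; done
python3 - <<'E'
from h import *
d=snap('side')
cv2.imwrite('pics/c2.png',cv2.resize(d['img'][120:300,190:370],(600,600),interpolation=2)[:,:,::-1])
E
```

```text
tcp_pos: [0.5277, 0.1147, 0.0927]
ft_force: [0.6, -0.0, -0.8]
tcp_pos: [0.5277, 0.1147, 0.0917]
ft_force: [0.3, 0.8, 0.6]
tcp_pos: [0.5277, 0.1147, 0.0907]
ft_force: [-0.0, 0.9, 0.3]
```

View pics/c2.png

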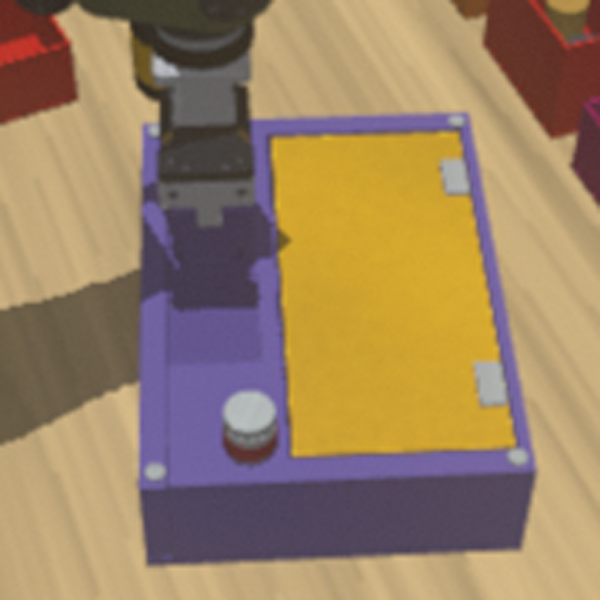

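The lid is still shut and there's no contact yet, so the real tips may sit a few mm higher than reported. I'll keep feeling downward.

```bash
for i in 1 2 3; do python3 -m pendant '{"delta_pos":[[0,0,0.001],[0,0,0],[0,0,0]],"rotation":[[0,0,0],[0,0,0],[0,0,0]]}' | grep -E 'tcp|ft_force'; done
```

```text
tcp_pos: [0.5277, 0.1147, 0.0897]
ft_force: [0.6, 0.4, -0.2]
tcp_pos: [0.5277, 0.1147, 0.0887]
ft_force: [0.0, 0.1, 0.4]
tcp_pos: [0.5277, 0.1147, 0.0877]
ft_force: [0.9, 0.2, -0.2]
```

Run:
```python
from h import *
s=robot.state();p=s['tcp_pos'];R=cv2.Rodrigues(s['ee_rot'])[0]
print(p,s['ft_force'],s['joint_efforts'].round(2))
d=snap('side');K=np.array(d['K']);Rc=np.array(d['rotation']);Rc=Rc if Rc.shape==(3,3) else cv2.Rodrigues(Rc)[0]
print(d['position'])
def pr(q):
    x=K@Rc.T@(np.array(q)-d['position']);return x[:2]/x[2]
S=8;u0,v0=220,150
im=cv2.resize(d['img'][v0:v0+75,u0:u0+75],None,fx=S,fy=S,interpolation=0)[:,:,::-1].copy()
def dot(q,c): 
    u,v=pr(q);cv2.circle(im,(int((u+.5-u0)*S),int((v+.5-v0)*S)),4,c,-1)
dot(p,(0,0,255))
dot(p+[0,0,.01],(0,255,255)); dot(p+[0,0,.02],(0,255,0))
c=np.array([.5275,.115,.098])
for a in(-1,1):
  for b in (-1,1): dot(c+np.array([.953,-.302,0])*.0245*a+np.array([.302,.953,0])*.0245*b,(255,255,255))
cv2.imwrite('pics/c3.png',im)
```

```text
[0.52774293 0.11474356 0.08772717] [ 0.90146689  0.23413176 -0.22480006] [ 0.000e+00 -5.402e+01 -3.183e+01  2.000e-02  7.000e-02 -0.000e+00]
[ 0.2619681  -0.75367226  1.0273024 ]
```

View pics/c3.png

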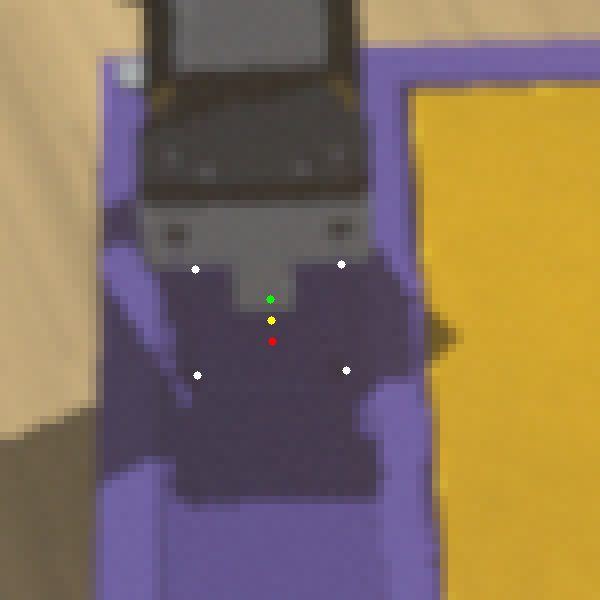

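Run:
```python
from h import *
d=snap('side')
I=d['img'][150:225,220:295].astype(float)
J=np.clip((I-40)*255/70,0,255).astype(np.uint8)
J2=snap('wrist')['img']
a=cv2.resize(J,(400,400),interpolation=0); 
b=cv2.resize(np.clip(J2[150:420,180:450].astype(float)*1.5,0,255).astype(np.uint8),(400,400))
cv2.imwrite('pics/c4.png',np.hstack([a,b])[:,:,::-1])
```

```text
(no output)
```

View pics/c4.png

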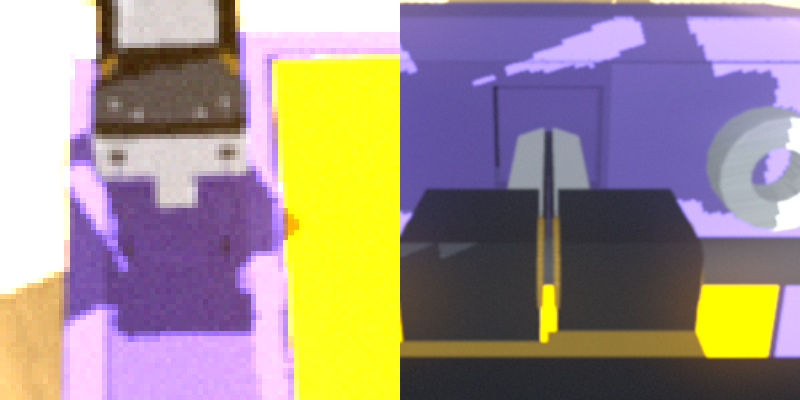

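The enhanced side view shows the fingertips (end at about px 253,188) still well above the plate. Its edges show at about (244,198) and (262,196). The wrist view shows the tips laterally centred on the square. I'll keep feeling down.

```bash
for i in 1 2 3 4 5; do python3 -m pendant '{"delta_pos":[[0,0,0.001],[0,0,0.001],[0,0,0]],"rotation":[[0,0,0],[0,0,0],[0,0,0]]}' | grep -E 'tcp|ft_force'; done
```

```text
tcp_pos: [0.5276, 0.1147, 0.0856]
ft_force: [-0.1, 0.6, -0.4]
tcp_pos: [0.5277, 0.1147, 0.0836]
ft_force: [0.3, 0.2, -0.0]
tcp_pos: [0.5277, 0.1147, 0.0816]
ft_force: [0.1, -0.2, 0.4]
tcp_pos: [0.5277, 0.1148, 0.0796]
ft_force: [0.3, -0.7, -0.2]
tcp_pos: [0.5277, 0.1147, 0.0776]
ft_force: [-0.4, 0.2, 0.6]
```

```bash
cat > tip.py <<'E'
from h import *
d=snap('side');I=d['img'].astype(int)
print([(v,(I[v,251:255].mean(0)).astype(int).tolist()) for v in range(182,200)])
E
python3 tip.py
for i in 1 2 3; do python3 -m pendant '{"delta_pos":[[0,0,0.001],[0,0,0.001],[0,0,0]],"rotation":[[0,0,0],[0,0,0],[0,0,0]]}' | grep -E 'tcp|ft_force'; done; python3 tip.py
```

```text
[(182, [100, 97, 97]), (183, [101, 98, 98]), (184, [99, 97, 97]), (185, [100, 98, 98]), (186, [100, 98, 97]), (187, [101, 98, 97]), (188, [101, 98, 97]), (189, [101, 98, 97]), (190, [98, 95, 95]), (191, [87, 82, 89]), (192, [70, 61, 78]), (193, [68, 58, 77]), (194, [70, 60, 78]), (195, [70, 59, 79]), (196, [70, 60, 79]), (197, [72, 61, 81]), (198, [72, 63, 82]), (199, [69, 59, 78])]
tcp_pos: [0.5276, 0.1147, 0.0756]
ft_force: [0.4, -0.5, -0.1]
tcp_pos: [0.5277, 0.1148, 0.0737]
ft_force: [0.3, 0.1, -1.1]
tcp_pos: [0.5278, 0.1148, 0.0718]
ft_force: [-1.1, -0.3, 3.9]
[(182, [100, 98, 98]), (183, [100, 97, 98]), (184, [99, 97, 97]), (185, [100, 98, 98]), (186, [100, 97, 97]), (187, [100, 97, 97]), (188, [101, 98, 97]), (189, [100, 98, 97]), (190, [100, 97, 97]), (191, [101, 98, 97]), (192, [94, 90, 93]), (193, [78, 70, 83]), (194, [70, 60, 78]), (195, [70, 59, 78]), (196, [69, 59, 78]), (197, [70, 60, 79]), (198, [68, 59, 77]), (199, [69, 59, 78])]
```

Contact: 3.9 N, and it gives. I'll press in 1 mm steps.

```bash
for i in 1 2 3; do python3 -m pendant '{"delta_pos":[[0,0,0.001],[0,0,0]],"rotation":[[0,0,0],[0,0,0]]}' | grep -E 'tcp|ft_force'; done
python3 - <<'E'
from h import *
d=snap('side');cv2.imwrite('pics/c5.png',cv2.resize(d['img'][120:300,190:370],(540,540),interpolation=2)[:,:,::-1])
E
```

```text
tcp_pos: [0.5278, 0.1148, 0.0707]
ft_force: [-0.3, -0.3, 2.7]
tcp_pos: [0.5278, 0.1147, 0.0697]
ft_force: [-0.1, -0.6, 3.5]
tcp_pos: [0.5278, 0.1148, 0.0687]
ft_force: [-0.2, -0.8, 3.8]
```

View pics/c5.png

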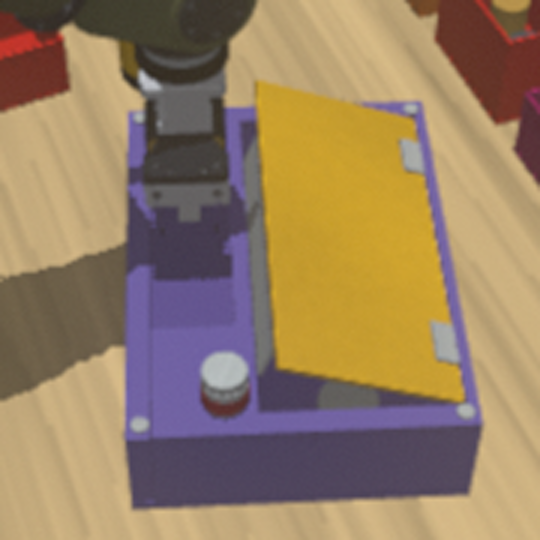

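The lid has sprung up with its front edge raised (crop about 260,90 to 275,365). Now I'll release the catch straight up and withdraw toward the robot.

```bash
python3 -m pendant '{"delta_pos":[[0,0,-0.003],[0,0,-0.004],[0,0,-0.006],[0,0,-0.015],[0,0,-0.02]],"rotation":[[0,0,0],[0,0,0],[0,0,0],[0,0,0],[0,0,0]]}' | grep -E 'tcp|ft_force'
python3 -m pendant '{"delta_pos":[[0,0,-0.02],[0,0,-0.02],[0,0,-0.02],[0,0,-0.02],[0,0,-0.01]],"rotation":[[0,0,0],[0,0,0],[0,0,0],[0,0,0],[0,0,0]]}' | grep -E 'tcp|ft_force'
python3 -m pendant '{"delta_pos":[[0.01,0.005,0],[0.02,0.01,0],[0.02,0.01,0],[0.02,0.01,0],[0.02,0.01,0]],"rotation":[[0,0,0],[0,0,0],[0,0,0],[0,0,0],[0,0,0]]}' | grep -E 'tcp|ft_force'
python3 -m pendant '{"delta_pos":[[0.02,0.02,0],[0.02,0.02,0],[0.01,0.01,0],[0,0,0],[0,0,0]],"rotation":[[0,0,0],[0,0,0],[0,0,0],[0,0,0],[0,0,0]]}' | grep -E 't:|tcp|ft_force'
python3 - <<'E'
from h import *
d=snap('side');e=snap('top')
cv2.imwrite('pics/c6.png',np.hstack([cv2.resize(x,(400,400),interpolation=2) for x in (d['img'][120:300,190:370],e['img'][120:300,180:360])])[:,:,::-1])
E
```

```text
tcp_pos: [0.5271, 0.1147, 0.1168]
ft_force: [0.7, -0.5, 0.7]
tcp_pos: [0.528, 0.1148, 0.2086]
ft_force: [0.6, -0.3, -0.6]
tcp_pos: [0.4539, 0.1857, 0.2056]
ft_force: [-0.3, 0.5, -1.0]
t: 13.1
tcp_pos: [0.4231, 0.2473, 0.2063]
ee_rot: [-0.48, -3.104, 0.001]
ft_force: [0.1, -1.5, 0.4]
```

View pics/c6.png

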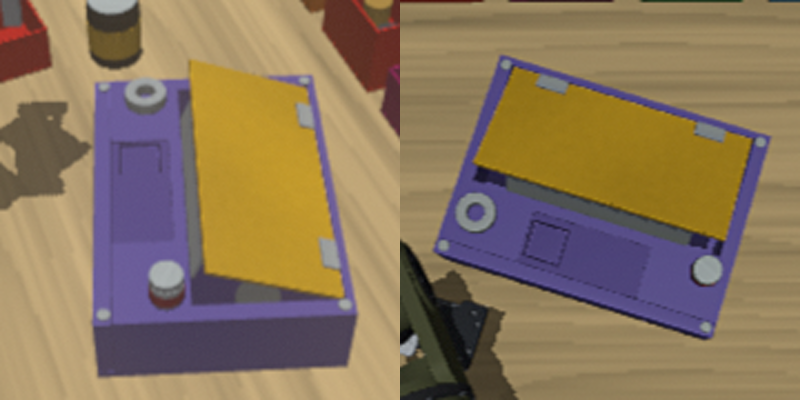

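The lid stands open (front edge at about crop px 195,165), the catch is back out at (140,160), and the bearing and tin are where they were. The hand is clear, so I'll hand in.

```bash
python3 -c "
from rig import robot
print(robot.job_done())"
```

```text
the job is handed in; nothing more can be done
None
```

The lid is open: I pressed the catch at the left end of the panel until the lid sprang up, let it come back out, withdrew the hand clear of everything, and handed the job in at about 13 s.

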